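# Clear the laser marking blank and take its height

### The job

Get the aluminium blank on the marking bed ready for the laser: clear the three metal offcuts left lying on it into the scrap bin, and lower the height gauge's slide until its foot rests on the bare blank, so that the focus can be set. Leave the blank where it lies against its stops, keep the bin standing upright, and do not disturb the tray of tubes or the spanner.

Things in the scene. Friction and masses are not known exactly. Their poses are not given: they have to be found in the camera images.
- bed: Marking bed, fixed: aluminium plate 320 (x) x 300 (y) x 16 mm with a grid of dark holes. Origin: centre of its underside, on the table (z = 0); x points away from the robot. Fixed on it: the height gauge's column (8 x 22 mm, top 220 mm above the table) at bed x +105, y +85 mm, on a dark base 74 x 64 x 34 mm; and steel stop bars 10 mm tall along the blank's +x and -y edges.
- blank: The part to be marked: plain loose aluminium plate 160 (x) x 250 (y) x 15 mm, 1.6 kg, flat on the bed against the stop bars, its centre at bed x = -50, y = 0 mm, axes parallel to the bed's. Origin: centre of its underside; top face 15 mm above the origin, 31 mm above the table.
- hex_end: Offcut: solid brass hexagon bar end standing upright on its cut face on the blank, 24 mm across flats (27.7 mm across corners), 28 mm tall, about 115 g. Origin: centre of its underside, z up. Its flats face its +y and -y axes and every 60 degrees from there.
- flat_end: Offcut: dark steel flat bar end lying on the blank, 50 (x) x 25 (y) x 14 mm tall, about 135 g. Origin: centre of its underside, z up.
- tube_end: Offcut: dark steel tube end standing upright on the blank, 32 mm outside and 24 mm inside diameter, 30 mm tall, about 85 g. Origin: centre of its underside, z up. All three offcuts lie on the blank's -y half, in any order, at least 60 mm apart (centres) and 115 mm from the gauge foot.
- bin: Scrap bin: open-topped grey sheet-metal box, 170 x 170 mm outside, 80 mm tall, walls and floor 4 mm, 0.9 kg, loose on the table on the left or on the right of the bed. Origin: centre of its underside, z up.
- bin_in (a point): Centre of the bin's inner floor, 4 mm above the table; axes as the bin's. The inside measures 162 x 162 mm, the rim is 76 mm above this point.
- gauge_slide (a joint): Gauge reading in m: height of the foot's underside above the bed's top face (0.015 = foot on the blank; range 0 to 0.11). A spring brake holds the slide (0.12 kg) wherever it is left; about 3 N pushes it down, 5 N up. The slide: a body with black display on the column, and a steel arm 14 mm wide reaching 105 mm from the column towards the robot (bed -x), over the blank.
- gauge_foot (a point): Centre of the flat underside (12 mm diameter) of the gauge's foot at the end of the arm, over bed x = 0, y = +85 mm. z up, axes parallel to the bed's.
- gauge_pad (a point): Centre of the top of the round dark thumb pad (28 mm diameter, 8 mm thick) at the end of the gauge's arm, straight above the foot and 46 mm above its underside; press it to lower the slide, with which it moves. The slide's body stands 80 mm away, towards bed +x, and reaches 24 mm higher than the pad; the column is higher still.
- tube_tray: Bystander: white tray 170 x 150 x 45 mm with nine black tubes lying in it, 48 mm tall in all, across the bed from the bin. Origin: centre of its underside.
- spanner: Bystander: hook spanner with red handle, about 185 mm long, 12 mm tall, lying on the bed beyond the blank, lower than the blank's top. Origin: on its underside, at the end of the handle next to the steel head; handle along its -x, 95 mm.

How it is judged:
By the outcome, as a careful person would: the job done as asked, in the order asked, and still so for the second after the job is handed in, with the robot touching nothing.
It also fails if it takes over 72 s, if anything falls off the work surface, if the arm or the gripper's body presses on something with over 40 N, if the wrist force passes 120 N, or if a joint passes its speed limit or range.

### The arm

A 6-joint arm with a two-finger parallel gripper is mounted at the origin on the work surface. World frame = base frame: x ahead of the robot, y to its left, z up, the work surface at z = 0. Lengths are in m, angles in degrees, forces in N, time in s.
With the tool pointing down it reaches from about 0.35 to 0.875 m from the base axis. Payload 4.2 kg.
Tool frame: the origin (TCP) lies midway between the tips of the shut fingers; the grasp point (between the pads) lies 19 mm behind it; z points along the fingers, y is the line along which they close (so a half turn about z gives the same grasp; the last joint's range is limited). The gripper opens to 87 mm and grips with 3 to 60 N. Pads are 19 mm wide; open, the fingers measure 117 mm over their backs; the gripper's body (75 mm by 190 mm) begins 51 mm behind the grasp point.
Start: joints at [88.614, 22.042, 0.453, 0, -68.411, -14.817], TCP at [0.174, 0.6, 0.223] pointing down, gripper open.
Joint ranges: [-179.83, 179.83], [-69.29, 118.12], [-61.27, 80.66], [-181.25, 117.63], [-171.15, -9.14], [-177.46, 177.46]. Speed limits (degrees/s): [159.86, 159.86, 180, 180, 180, 180].

### API

Orientations are given as [roll, pitch, yaw] about the fixed x, y, z axes, in that order (R = Rz(yaw) Ry(pitch) Rx(roll)).
In Python, from workcell import env gives the robot as it stands. The module is installed in compiled form; this text tells all that it offers. Calls block until the motion is done:
- env.goto(position, orientation): joint-space move of the TCP to a pose.
- env.move_straight(position, rotation=None, rate=0.15, force_limit=None): straight line of the TCP; rotation=None keeps the orientation; rate is the mean speed in m/s. With force_limit (N) it stops when the force on the tool has changed by that much, and returns True; else False.
- env.set_joints(angles): joint-space move.
- env.gripper_to(opening, grasp_force=None): opening from 0.0 (shut) to 1.0 (fully open); grasp_force is the grip in N (None keeps the last); returns when the fingers have stopped.
- env.dwell(seconds).
- env.inverse_kinematics(position, orientation): joint angles nearest the present ones, or None.
- env.read_state(): the state.
- env.grab_frame(name): name is "scene" or "top" or "wrist"; returns a dict with "image" (420x560x3 uint8, blue, green, red), "fx", "fy", "cx", "cy" (pixels), "D" ([k1, k2, p1, p2, k3] as OpenCV has them; the pictures are not rectified), "position" and "orientation" of the camera in the world. Camera axes: x right, y up, looking along -z (the intrinsics and any distortion apply to the point x, -y, -z); pixel columns grow to the right and rows downward; lengths in m; the calibration is good to about 2 mm. A picture is of the moment at which its call begins. There is no depth.
A pose or a line that the arm cannot do raises env.Unreachable and nothing moves.
- env.close_job(): hands the job in; it is judged then, once.
Trained networks look in a picture, given as the dict that the camera call returned (one of the last four; its "shot" number tells which), for a name from the list of things; names that differ only in an ending like _2 or _b are one class to them, and where a whole thing is asked for, a point or a joint stands for the part that bears it (a point fixed in the world has none). Each returns a list of dicts, best first, with "score" (0 to 1); they miss things now and then, are a little off and sometimes report something else, mostly with a low value. They report only what shows in the picture. A call takes as long as a camera call.
- env.search_frame(picture, thing): "xyz" ([x, y, z] in m, in world coordinates, good to about 4 mm: the middle of the surface that is visible of it).
- env.trace(picture, thing): "mask" (420x560 bool, what is visible of it).
The state is a dict: "clock": time; "joint_positions": joint angles; "qvel": joint speeds; "joint_torque": joint torques, N m; "position": TCP position; "tool_rot": TCP orientation; "force": force on the tool from outside, world axes, zero at the start; "wrist_torque": the same for the moment, N m; "opening": opening from 0.0 (shut) to 1.0 (fully open); "finger_force": force on a finger pad.
Only numpy, scipy, OpenCV 4.12 (cv2) and the standard library are available. Lean on these libraries where they do the work, as an engineer would, in place of code of your own. Each camera call takes 0.05 s, during which the arm holds its last target. There are 200 camera calls.

## Working session

There is one attempt and no reset: what is moved stays moved. The work goes in short steps, each a Python script; the robot and the scene stay as the last script left them, time stands still between calls to the robot, and variables do not carry over. Pictures are saved under pics/ and viewed, at most 10 in all, crops included, and the job is handed in when it is done.

```bash
mkdir -p pics; cat > h.py <<'E'
from workcell import env
import numpy as np, cv2
from scipy.spatial.transform import Rotation as R
def cam(p):
    o=np.array(p["orientation"],float)
    M=R.from_euler('xyz',o,degrees=True).as_matrix() if o.shape==(3,) else o
    return M,np.array(p["position"])
def ray(p,uv,z):
    M,t=cam(p)
    K=np.array([[p["fx"],0,p["cx"]],[0,p["fy"],p["cy"]],[0,0,1.]])
    n=cv2.undistortPoints(np.array(uv,float).reshape(-1,1,2),K,np.array(p["D"],float)).reshape(-1,2)
    d=np.c_[n[:,0],-n[:,1],-np.ones(len(n))]@M.T
    return t+d*((z-t[2])/d[:,2])[:,None]
E
python3 - <<'E'
from h import *
s=env.read_state(); print(s)
for n in("top","scene"):
    p=env.grab_frame(n); cv2.imwrite(f"pics/{n}0.png",p["image"]); print(n,p["position"],p["orientation"],p["fx"],p["D"])
    for t in["bed","blank","hex_end","flat_end","tube_end","bin","gauge_foot","gauge_pad","gauge_slide","tube_tray","spanner"]:
        print(t,[(np.round(r["xyz"],3).tolist(),round(r["score"],2)) for r in env.search_frame(p,t)[:3]])
print(env.read_state()["clock"])
E
```

```text
{'clock': 0.0, 'joint_positions': array([ 8.86152677e+01,  2.20889372e+01,  3.80592777e-01, -2.75452968e-02,
       -6.84102312e+01, -1.48174011e+01]), 'qvel': array([-0.02778645, -0.01653471,  0.06308975,  0.03881557, -0.00593408,
       -0.03511855]), 'joint_torque': array([ 3.72450249e-04, -3.90657520e+01,  1.87400919e+01,  4.21957880e+00,
        1.09862076e-02, -1.98451899e-04]), 'position': array([0.17420405, 0.59961612, 0.2214881 ]), 'tool_rot': array([ 1.79878821e+02, -5.58429931e-03, -1.62122896e+01]), 'force': array([ 0.11428002,  0.51352846, -0.68507996]), 'wrist_torque': array([-0.04386624,  0.01266607, -0.0278609 ]), 'finger_force': 0.0, 'opening': 1.0015537876671972}
top [ 0.41492998 -0.02690318  1.19315304] [  8.93137294   0.41366012 -90.50535094] 467.29504899409096 [-0.11334449  0.          0.          0.          0.        ]
bed [([0.678, 0.038, 0.017], 0.84)]
blank [([0.569, 0.023, 0.031], 0.86), ([0.521, 0.009, 0.06], 0.28), ([0.678, 0.039, 0.018], 0.26)]
hex_end [([0.521, 0.01, 0.058], 0.63)]
flat_end [([0.535, -0.08, 0.046], 0.64), ([0.698, 0.104, 0.164], 0.58)]

[... 326 characters left out ...]
6, -0.038, 0.024], 0.63)]
scene [1.28243488 0.23656803 0.77900333] [ 45.4995934    0.59610757 110.58943093] 461.0246465905385 [-0.00660695  0.          0.          0.          0.        ]
bed [([0.719, 0.074, 0.018], 0.86)]
blank [([0.584, 0.006, 0.032], 0.69)]
hex_end [([0.531, 0.005, 0.056], 0.73), ([0.722, -0.043, 0.028], 0.67)]
flat_end [([0.543, -0.081, 0.046], 0.65)]
tube_end [([0.636, -0.038, 0.053], 0.72)]
bin [([0.494, 0.384, 0.033], 0.74), ([0.548, -0.405, 0.039], 0.24)]
gauge_foot [([0.732, 0.114, 0.17], 0.76)]
gauge_pad [([0.731, 0.109, 0.169], 0.91)]
gauge_slide [([0.727, 0.11, 0.173], 0.71)]
tube_tray [([0.547, -0.404, 0.039], 0.77)]
spanner [([0.721, -0.039, 0.026], 0.65)]
1.2
```

View top.

View pics/top0.png

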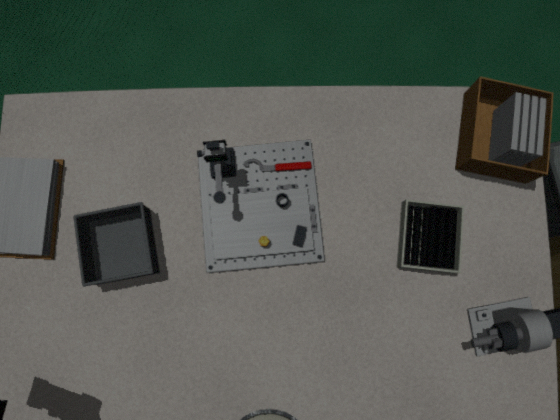

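View pics/scene0.png

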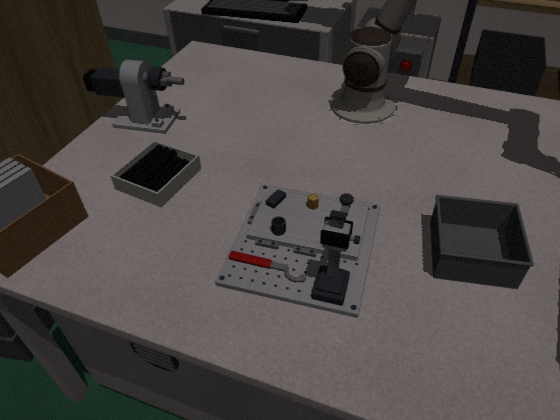

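```bash
python3 - <<'E'
from h import *
env.goto([0.53,-0.03,0.33],[180,0,5])
s=env.read_state(); print(s["clock"],s["position"],s["tool_rot"],s["joint_positions"])
p=env.grab_frame("wrist"); cv2.imwrite("pics/w1.png",p["image"]); print(p["position"],p["orientation"],p["fx"],p["D"])
for t in["blank","hex_end","flat_end","tube_end","gauge_pad"]:
    print(t,[(np.round(r["xyz"],3).tolist(),round(r["score"],2)) for r in env.search_frame(p,t)[:2]])
zt={"hex_end":.059,"flat_end":.045,"tube_end":.061,"blank":.031}
for t in zt:
    for r in env.trace(p,t)[:2]:
        c=max(cv2.findContours(r["mask"].astype(np.uint8),0,1)[0],key=len).reshape(-1,2)
        w=ray(p,c,zt[t])[:,:2]
        q=cv2.minAreaRect((w*1000).astype(np.float32)); print(t,round(r["score"],2),np.round(q[0],1),np.round(q[1],1),round(q[2],1))
p=env.grab_frame("top")
for r in env.trace(p,"bin")[:1]:
    c=max(cv2.findContours(r["mask"].astype(np.uint8),0,1)[0],key=len).reshape(-1,2)
    q=cv2.minAreaRect((ray(p,c,.08)[:,:2]*1000).astype(np.float32)); print("bin",r["score"],q)
print(env.read_state()["clock"])
E
```

```text
3.7917 [ 0.53009165 -0.02941792  0.32980034] [-1.79996204e+02  1.67705899e-02  5.05013030e+00] [ 1.43369950e+01  9.42975903e+00 -1.72292072e+00 -6.57682958e-03
 -7.88632584e+01  8.07144059e+01]
[ 0.60457278 -0.02221554  0.4909044 ] [-1.59292703e+01  3.75976499e-02 -8.49238194e+01] 319.21083066344806 [-0.01868219  0.          0.          0.          0.        ]
blank [([0.578, 0.023, 0.034], 0.72), ([0.528, 0.003, 0.06], 0.3)]
hex_end [([0.527, 0.001, 0.059], 0.55)]
flat_end [([0.534, -0.083, 0.045], 0.6)]
tube_end [([0.624, -0.035, 0.062], 0.8)]
gauge_pad [([0.65, 0.107, 0.158], 0.8)]
hex_end 0.53 [523.8   8.2] [29.2 26.1] 4.2
flat_end 0.7 [536.2 -78.9] [26.2 50.5] 75.5
tube_end 0.57 [624.6 -38. ] [30.6 29.6] 5.1
blank 0.62 [568.9  16. ] [159.8 250.9] 5.0
bin 0.57 ((507.4498291015625, 404.39306640625), (178.5816650390625, 111.85261535644531), 10.044341087341309)
4.3917
```

View pics/w1.png

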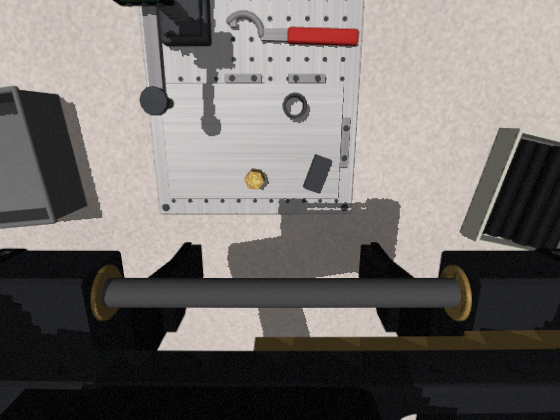

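```bash
python3 - <<'E'
from h import *
env.goto([0.45,-0.03,0.20],[180,0,5])
p=env.grab_frame("wrist"); cv2.imwrite("pics/w2.png",p["image"]); print(p["position"],p["orientation"])
np.save("w2.npy",np.array([dict(p)],dtype=object),allow_pickle=True)
zt={"hex_end":.059,"flat_end":.045,"tube_end":.061}
for t in zt:
    print(t,[(np.round(r["xyz"],3).tolist(),round(r["score"],2)) for r in env.search_frame(p,t)[:2]])
    for r in env.trace(p,t)[:1]:
        c=max(cv2.findContours(r["mask"].astype(np.uint8),0,1)[0],key=len).reshape(-1,2)
        w=ray(p,c,zt[t])[:,:2]
        q=cv2.minAreaRect((w*1000).astype(np.float32)); print(t,round(r["score"],2),c.min(0),c.max(0),np.round(q[0],1),np.round(q[1],1),round(q[2],1))
        if t=="hex_end":
            x0,y0=c.min(0)-15;x1,y1=c.max(0)+15
            cv2.imwrite("pics/hex.png",cv2.resize(p["image"][y0:y1,x0:x1],None,fx=8,fy=8,interpolation=2)); print(x0,y0)
print(env.read_state()["clock"])
E
```

```text
[ 0.5257112  -0.02260714  0.36291458] [-1.57092560e+01  4.13926709e-03 -8.49272583e+01]
hex_end [([0.527, 0.001, 0.059], 0.7)]
hex_end 0.6 [234 108] [262 135] [522.2   7.2] [26.4 23.2] 85.9
219 93
flat_end [([0.532, -0.078, 0.041], 0.71), ([0.467, 0.285, 0.01], 0.4)]
flat_end 0.64 [93  0] [400 179] [546.6  10.1] [160.2 272.7] 5.0
tube_end [([0.612, -0.035, 0.057], 0.67)]
tube_end 0.96 [290   0] [328  31] [613.4 -38.6] [23.5 31.8] 5.2
5.4
```

View pics/w2.png

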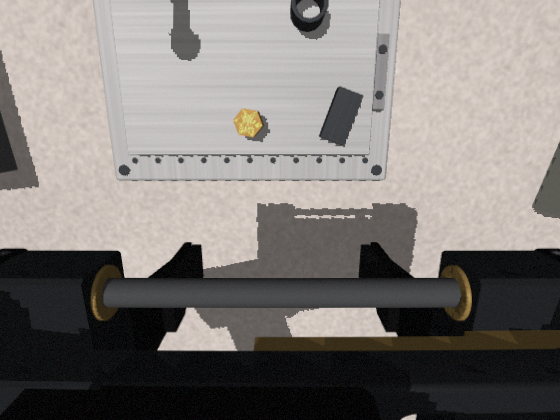

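View pics/hex.png

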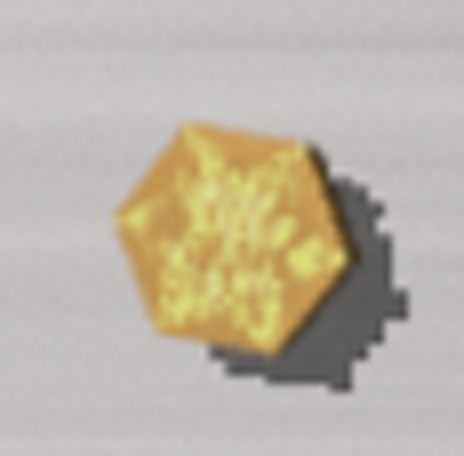

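```bash
cat >> h.py <<'E'
def pick(x,y,yaw,open_mm,f=30,z=.0345):
    env.gripper_to(open_mm/87)
    env.goto([x,y,.17],[180,0,yaw])
    env.move_straight([x,y,.06],rate=.2)
    hit=env.move_straight([x,y,z],rate=.05,force_limit=10)
    s=env.read_state(); print("down",hit,np.round(s["position"],4),np.round(s["force"],1))
    env.gripper_to(0,f)
    env.move_straight([x,y,.25],rate=.25)
    s=env.read_state(); print("grip",round(s["opening"]*87,1),s["finger_force"],s["clock"])
def drop(x,y,yaw):
    env.goto([x,y,.22],[180,0,yaw])
    env.move_straight([x,y,.035],rate=.2)
    env.gripper_to(.65)
    env.move_straight([x,y,.25],rate=.25)
    print("dropped",env.read_state()["clock"])
E
python3 - <<'E'
from h import *
p=np.load("w2.npy",allow_pickle=True)[0]
h=np.array([(185,125),(303,140),(352,257),(278,355),(157,333),(116,217)])/8+(219,93)-.5
w=ray(p,h,.059)[:,:2]*1000; print(np.round(w,1)); print("hex c",w.mean(0))
d=w-np.roll(w,3,0); print("diam",np.linalg.norm(d,axis=1)); a=np.degrees(np.arctan2(d[:,1],d[:,0])); print("corner ang mod60",np.degrees(np.angle(np.exp(6j*np.radians(a)).mean()))/6)
print("flat",ray(p,[(340,86),(362,97),(347,146),(320,139)],.045)[:,:2])
t=env.grab_frame("top")
b=ray(t,[(76,217),(145,204),(159,272),(83,284)],.08)[:,:2]*1000; print(b,b.mean(0))
print(ray(t,[(220,197)],.165))
E
```

```text
[[ 5.338e+02  1.380e+01]
 [ 5.334e+02  3.000e-01]
 [ 5.210e+02 -6.200e+00]
 [ 5.092e+02  1.500e+00]
 [ 5.105e+02  1.570e+01]
 [ 5.231e+02  2.110e+01]]
hex c [521.82856692   7.68999392]
diam [27.44539499 27.56121694 27.36676419 27.44539499 27.56121694 27.36676419]
corner ang mod60 26.047060602460757
flat [[ 0.56213077 -0.07505743]
 [ 0.55434612 -0.09708406]
 [ 0.50793171 -0.08944572]
 [ 0.51222497 -0.06225492]]
[[580.52643954 467.92259768]
 [611.0939175  294.49230276]
 [445.89070345 255.34341454]
 [416.81751075 442.09996799]] [513.58214281 364.96457074]
[[0.61021885 0.09978475 0.165     ]]
```

```bash
python3 - <<'E'
from h import *
pick(.5218,.0077,26,55)
drop(.55,.375,10)
p=env.grab_frame("top"); cv2.imwrite("pics/t2.png",p["image"])
print([(np.round(r["xyz"],3).tolist(),round(r["score"],2)) for r in env.search_frame(p,"hex_end")[:2]])
E
```

```text
down False [0.5218 0.0077 0.0343] [-0.2  0.3 -0.1]
grip 23.6 29.9996817187548 9.7333
dropped 14.0417
[([0.547, 0.371, 0.032], 0.66)]
```

Hex is in the bin (grip 23.6 mm, seen at bin height). Next the flat and the tube.

```bash
python3 - <<'E'
from h import *
pick(.535,-.080,-14.5,55)
drop(.48,.37,10)
pick(.6245,-.038,5,60)
drop(.515,.40,10)
p=env.grab_frame("top"); cv2.imwrite("pics/t3.png",p["image"][120:320,60:340].repeat(2,0).repeat(2,1))
for t in["hex_end","flat_end","tube_end","blank"]:
    print(t,[(np.round(r["xyz"],3).tolist(),round(r["score"],2)) for r in env.search_frame(p,t)[:2]])
E
```

```text
down False [ 0.5351 -0.08    0.0344] [1.  0.1 0.8]
grip 24.7 29.999713003635406 19.1083
dropped 23.6917
down False [ 0.6246 -0.0381  0.0343] [ 0.4  1.1 -0.5]
grip 30.8 29.99959845248668 28.6667
dropped 33.1667
hex_end [([0.549, 0.371, 0.03], 0.56)]
flat_end [([0.482, 0.372, 0.019], 0.58)]
tube_end []
blank [([0.569, 0.014, 0.028], 0.89)]
```

View pics/t3.png

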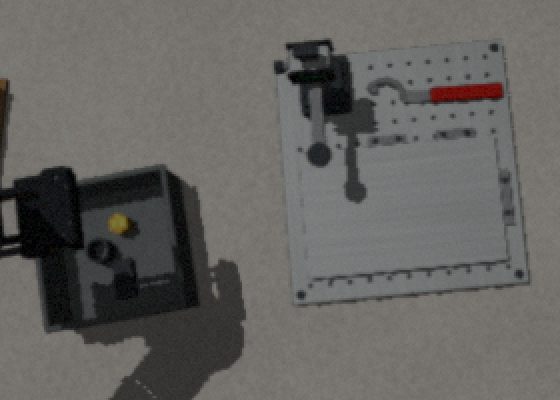

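```bash
python3 - <<'E'
from h import *
x,y=.611,.103
env.goto([.515,.375,.27],[180,0,-175]); env.gripper_to(0)
env.goto([x,y,.25],[180,0,-175])
env.move_straight([x,y,.185],rate=.15)
s=env.read_state(); print(s["force"],s["position"],s["joint_positions"])
for i in range(3):
    hit=env.move_straight([x,y,.0745],rate=.04,force_limit=10)
    s=env.read_state(); print(hit,np.round(s["position"],4),np.round(s["force"],1),s["clock"])
    if s["position"][2]<.08: break
p=env.grab_frame("scene"); cv2.imwrite("pics/s4.png",p["image"][170:320,210:410].repeat(4,0).repeat(4,1))
E
```

```text
[-0.43040448 -0.26159011  0.98868965] [0.61154946 0.10383627 0.18568572] [ 2.45860215e+01  2.30824268e+01 -3.42294100e+00  4.56612848e-02
 -6.34361991e+01 -1.09518654e+02]
True [0.6111 0.103  0.0775] [-0.1  0.3  3. ] 41.4167
```

View pics/s4.png

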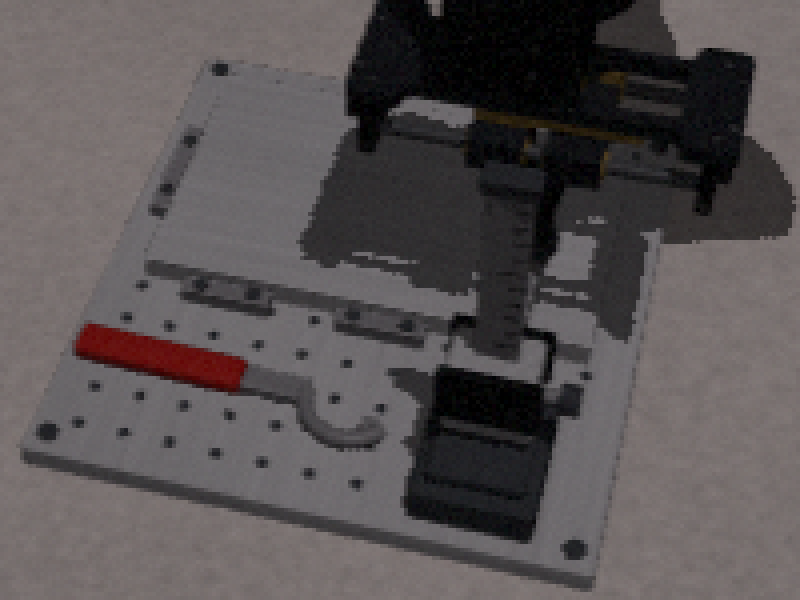

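```bash
python3 - <<'E'
from h import *
x,y=.611,.103
hit=env.move_straight([x,y,.070],rate=.02,force_limit=15)
s=env.read_state(); print(hit,np.round(s["position"],4),np.round(s["force"],1),s["clock"])
env.move_straight([x,y,.28],rate=.2)
env.goto([.45,.20,.30],[180,0,-175])
p=env.grab_frame("scene"); a=p["image"][170:320,210:410].repeat(4,0).repeat(4,1)
cv2.imwrite("pics/s5.png",a)
t=env.grab_frame("top")
for n in("gauge_pad","blank","bin","tube_tray","spanner","tube_end"):
    print(n,[(np.round(r["xyz"],3).tolist(),round(r["score"],2)) for q in(p,t) for r in env.search_frame(q,n)[:1]])
print(env.read_state()["clock"])
E
```

```text
True [0.6111 0.103  0.0775] [-0.3 -0.3  3.4] 41.7
gauge_pad [([0.729, 0.115, 0.088], 0.85), ([0.699, 0.108, 0.08], 0.78)]
blank [([0.582, 0.006, 0.031], 0.64), ([0.568, 0.012, 0.031], 0.59)]
bin [([0.587, 0.353, 0.026], 0.9)]
tube_tray [([0.546, -0.404, 0.037], 0.68), ([0.533, -0.409, 0.041], 0.9)]
spanner [([0.719, -0.039, 0.029], 0.88), ([0.714, -0.042, 0.024], 0.83)]
tube_end [([0.525, 0.4, 0.023], 0.53)]
44.35
```

View pics/s5.png

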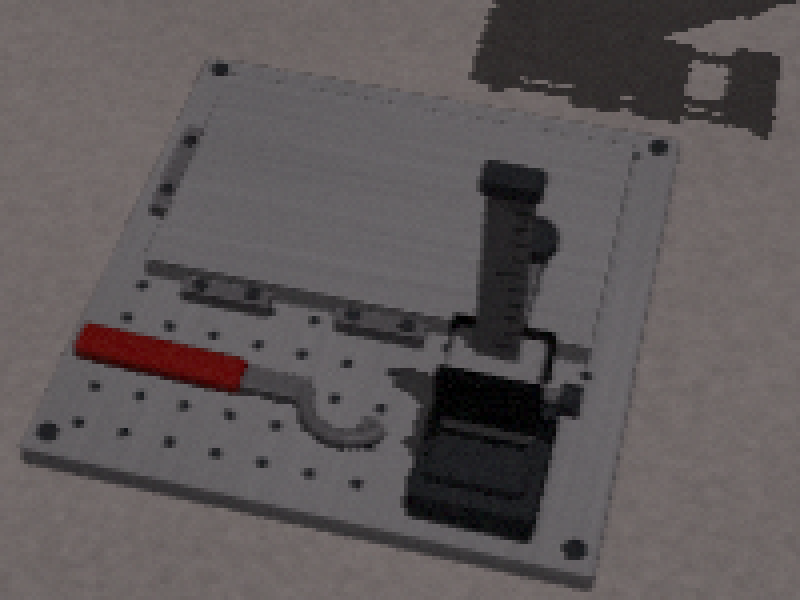

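```bash
python3 -c "
from h import *
print(env.close_job())"
```

```text
the job is handed in; nothing more can be done
None
```

I handed the job in at about 44 s: all three offcuts are in the upright bin, the gauge foot is pressed down onto the bare blank, and the blank, tube tray and spanner show no movement in the final pictures.

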